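# Take the bore of a coated sleeve with a telescoping gauge

## Task

Take the bore of the blue-coated sleeve with the telescoping gauge that hangs in the fork stand: with its plungers still locked in, lower it into the sleeve until the collar sits flat on the rim, loosen the knob on top so that the plungers spring out against the bore (bear down meanwhile, or the whole gauge turns with the knob), and tighten the knob again. Then draw the gauge straight out with its setting kept and hang it back in the fork, upright, leaving the sleeve standing where it is and everything else undisturbed.

Things in the scene. Friction and masses are not known exactly. Their poses are not given: they have to be found in the camera images.
- gauge: Telescoping bore gauge, an upright T, 162 mm long, 0.43 kg; starts hanging by its collar in the fork, plungers in and locked. Origin: centre of the underside of its dark round stop collar (72 mm across, 5 mm thick); z up the handle, x along the plungers. Above the collar: boss 28 mm across to z = 15 mm, ribbed handle 18 mm across z = 22 to 78 mm, lock knob z = 82 to 108 mm
- gauge_head (a point): Middle of the gauge's cross head, 45 mm below the collar's underside: a bar 42 mm long along the gauge's x and 17 mm thick; a plunger comes out of each end. The stem from the collar to the head is 12.4 mm across; the gauge's lowest point is 53.5 mm below the collar's underside
- knob_grip (a point): Centre of the lock knob, on the gauge's axis, 96 mm above the collar's underside; a ribbed dark cylinder 26 mm across and 26 mm tall, z up. The red line on its top points to the gauge's -x (red mark on the handle) when tight
- lock_knob (a joint): Lock knob, rad: 0 = tight (stop); counter-clockwise from above loosens, 1.2 = fully loose (stop). Starts below 0.1. Holds the plungers below about 0.5, frees them above 0.75. Takes up to 0.15 N m. The gauge's own weight on a rim does not keep it from turning along with the knob: push down on the knob with some 12 to 15 N while turning; it may still creep round a little
- plunger_a (a joint): Travel of the plunger at the gauge's +x end, m: 0 = drawn in, 0.009 = fully out. A spring (about 1 N) drives it outward while the knob is loose; it stays where it is while the knob is tight, but a knock or a sideways drag against the bore can shift it: let the gauge stand free and take it afresh before withdrawing it slowly (some 40 mm/s)
- plunger_b (a joint): The same for the plunger at the gauge's -x end
- tip_a (a point): Rounded outer end of plunger a, 25 mm + plunger_a from the gauge's axis, at the head's height. The distance between tip_a and tip_b is the gauge's setting: 50 mm drawn in, 68 mm fully out, 56 mm (the bore) when taken in the coated sleeve
- tip_b (a point): Rounded outer end of plunger b, 25 mm + plunger_b from the gauge's axis on the -x side
- coated_sleeve: Loose heavy sleeve (about 1.1 kg) coated blue inside and out, standing upright: 76 mm outside, straight 56 mm bore right through, 80 mm tall. Origin: centre of its underside, z up its axis. Its place may be swapped with the bare one's
- coated_rim (a point): Centre of the top mouth of the blue-coated sleeve, 80 mm above its underside
- bare_sleeve: Bystander: a sleeve in bare bright steel, 76 mm outside, bore 62 mm, 80 mm tall, upright; origin at the centre of its underside. Not to be gauged or moved
- gauge_stand: Fixed fork stand. Origin: on the table under the seat; x to the back, front = -x, z up. Grey base x = -35 to 55, y = -37 to 37 mm, 10 mm high. Two aluminium prongs run from x = -47 to 48 mm at y = 10 to 30 and -10 to -30 mm, tops at z = 85 mm, 8 mm thick, open-fronted 20 mm slot for the stem between; column at x = 43 to 55 mm, no higher than the prongs
- stand_seat (a point): Where the centre of the collar's underside rests: above the stand's origin, at the height of the prongs' tops, 85 mm above the table. The gauge's head hangs free below the prongs, so it leaves and enters only through the front of the slot
- fork_mouth (a point): Front end of the slot, 47 mm in front of the seat at the prongs' top height. Here each prong has a raised lip 3 mm high and 5 mm deep (x = -47 to -42 mm of the stand); the collar rests behind the lips and must be lifted over them
- sanding_block: Bystander: cork block wrapped in abrasive paper, 48 x 85 x 25 mm; origin at the centre of its underside
- parts_pot: Bystander: small white pot with green lid, 45 mm across, 43 mm tall; origin at the centre of its underside
- tweezers: Bystander: steel tweezers, 18 x 120 x 8 mm, lying flat; origin at the centre of their underside

How it is judged (in metres and radians):
On the way, in this order (a step that is already met when the one before it is completed fails the run):
1. the gauge stands in the blue-coated sleeve with its collar on the rim, plungers still drawn in (horizontal distance between gauge and coated_rim below 0.012 m and z of gauge in the frame of coated_rim between -0.004 and 0.004 m and angle between the z axis of gauge and the z axis of coated_sleeve, either way round below 0.1 rad and distance between tip_a and tip_b below 0.0543 m and value of joint lock_knob below 0.3 rad), for 0.2 s.
2. the knob is loose and the plungers have sprung out against the bore (horizontal distance between gauge and coated_rim below 0.012 m and z of gauge in the frame of coated_rim between -0.004 and 0.004 m and angle between the z axis of gauge and the z axis of coated_sleeve, either way round below 0.1 rad and value of joint lock_knob above 0.5 rad and distance between tip_a and tip_b between 0.0545 and 0.0575 m), for 0.2 s.
3. the knob is tight again with the plungers still against the bore (horizontal distance between gauge and coated_rim below 0.012 m and z of gauge in the frame of coated_rim between -0.004 and 0.004 m and angle between the z axis of gauge and the z axis of coated_sleeve, either way round below 0.1 rad and value of joint lock_knob below 0.3 rad and distance between tip_a and tip_b between 0.0545 and 0.0575 m), for 0.2 s.
4. the gauge is out of the sleeve with its setting kept (z of gauge in the frame of coated_rim above 0.055 m and distance between tip_a and tip_b between 0.0545 and 0.0575 m), for 0.1 s.
At the end, for the whole second after the job is handed in: The gauge hangs by its collar in the fork stand (collar within 5 mm of the prongs' height, behind the lips), upright within 0.12 rad, at rest, knob tight (below 0.3 rad), tips 56 mm apart within 1.5 mm; the blue-coated sleeve stands upright within 30 mm of its start (x of gauge in the frame of stand_seat between -0.012 and 0.04 m and y of gauge in the frame of stand_seat between -0.008 and 0.008 m and z of gauge in the frame of stand_seat between -0.004 and 0.005 m and angle between gauge's own z axis and vertical below 0.12 rad and linear speed of gauge below 0.02 m/s and value of joint lock_knob below 0.3 rad and distance between tip_a and tip_b between 0.0545 and 0.0575 m and distance of coated_sleeve from where it was at the start of the episode below 0.03 m and angle between coated_sleeve's own z axis and vertical below 0.05 rad); the robot touches nothing.
It fails at once if the blue-coated sleeve is tipped or lifted (angle between coated_sleeve's own z axis and vertical above 0.25 rad or height (world z) of coated_sleeve above 0.02 m).
It fails at once if a bystander (bare sleeve, sanding block, pot, tweezers) is shoved more than 30 mm (distance of any of bare_sleeve, sanding_block, parts_pot, tweezers from where it was at the start of the episode above 0.03 m).
It also fails if it takes over 64 s, if anything falls off the work surface, if the arm or the gripper's body presses on something with over 40 N, if the wrist force passes 120 N, or if a joint passes its speed limit or range.

## Robot

A 7-joint arm with a two-finger parallel gripper is mounted at the origin on a cart in front of the work surface, level with it; the furniture and walls round the work are solid. World frame = base frame: x ahead of the robot, y to its left, z up, the work surface at z = 0. Lengths are in m, angles in degrees, forces in N, time in s.
With the tool pointing down it reaches from about 0.35 to 0.9 m from the base axis. Payload 19.9 kg.
Tool frame: the origin (TCP) lies at the very end of the fingers, on their centre line; the grasp point (between the pads) lies 19 mm behind it; z points along the fingers, y is the line along which they close (so a half turn about z gives the same grasp; the last joint's range is limited). The gripper opens to 85 mm and grips with 20 to 120 N. Pads are 22 mm wide; open, the fingers measure 114 mm over their backs; the gripper's body (76 mm by 85 mm) begins 54 mm behind the grasp point. The pads swing forward as they close: fully open they stand 13 mm farther back than shut.
Start: joints at [71.476, 23.915, -0.59, 92.452, 0.269, 63.638, -3.037], TCP at [0.174, -0.6, 0.231] pointing down, gripper open.
Joint ranges: [-161.28, 161.28], [-22.2, 115.67], [-73.04, 71.86], [3.21, 147.25], [-68.34, 248.33], [10.77, 114.83], [-161.83, 161.83]. Speed limits (degrees/s): [108.29, 108.29, 136.94, 136.94, 172.46, 172.46, 172.46].

## Interface

Orientations are given as a 3x3 rotation matrix whose columns are the frame's x, y, z axes.
In Python, from rig import env, capture, close_job gives the robot as it stands.
- The arm moves only by the tool play_rows, never from a script. Its arguments are lists of equal length, an entry for each row: "grip": the opening, from 0 (shut) to 1 (fully open); "linear": the shift along the tool's x, y, z in mm, a list of three; "turn": the turn, a rotation vector about the tool's x, y, z in degrees, a list of three. In form: {"grip": [grip, ...], "linear": [[tx, ty, tz], ...], "turn": [[ax, ay, az], ...]}. A call has 1 to 8 rows; each row is the pose to reach, as a shift and turn from the pose commanded when the call began, along the tool's axes at that moment; what a row does not reach only later rows make up. A row lasts 1/10 s, in which the tool goes at most 50 mm and 8.59 degrees, less where a joint would pass 70% of its speed; a pose out of reach is approached as far as the arm can. A call with a gripper value outside its range is refused whole. The fingers move at their own pace and stop on an object; the grip force is fixed at half the most. Time passes only in rows, so rows that repeat a pose let the fingers close. It gives the time, the measured TCP pose, the force, the opening and the grip force at its end, in the units of the state.
- env.sense(): the state, without advancing time (a new reading comes with each control period).
- capture(name): name is "side" or "top"; returns a dict with "image" (384x512x3 uint8, red, green, blue), "K" (3x3 intrinsics, pixels), "k1" (the pictures are not rectified: a ray, as slopes to the right and down, at radius r is drawn at 1 + k1 r^2 times it, then the intrinsics apply), "world_from_camera" (4x4, takes a point from camera to world coordinates). Camera axes: x right, y down, z forward; pixel columns grow to the right and rows downward; lengths in m; the calibration is good to about 2 mm. A picture is of the moment at which its call begins. There is no depth.
- close_job(): hands the job in; it is judged then, once.
The state is a dict: "time": time; "q": joint angles; "dq": joint speeds; "joint_efforts": joint torques, N m; "tool_pos": TCP position; "eef_rot": TCP orientation; "ft_force": force on the tool from outside, world axes, zero at the start; "torque": the same for the moment, N m; "opening": finger opening in m; "grip_force": force on a finger pad.
Only numpy, scipy, OpenCV 4.12 (cv2) and the standard library are available. Lean on these libraries where they do the work, as an engineer would, in place of code of your own. Each camera call takes 0.05 s, during which the arm holds its last target. There are 200 camera calls.

## Working session

There is one attempt and no reset: what is moved stays moved. The work goes in short steps, Python scripts to look and compute and a tool call to move; the robot and the scene stay as the last step left them, time stands still between calls to the robot, and variables do not carry over. Pictures are saved under pics/ and viewed, at most 10 in all, crops included, and the job is handed in when it is done.

Besides the shell and the picture viewer there is one more tool, called as name(argument=value, ...) on one line, values as JSON. play_rows: Moves the arm, as the interface text tells. Its arguments: {"type":"object","properties":{"grip":{"type":"array"},"linear":{"type":"array"},"turn":{"type":"array"}},"required":["grip","linear","turn"]}

```bash
mkdir -p pics; ls
python3 - <<'E'
from rig import env,capture
import cv2,numpy as np
for n in("side","top"):
    c=capture(n);cv2.imwrite(f"pics/{n}0.png",c["image"][:,:,::-1]);print(n,c["K"].tolist(),c["k1"],c["world_from_camera"].round(4).tolist())
s=env.sense();print(s["time"],s["tool_pos"],s["eef_rot"],s["opening"])
E
```

```text
pics
side [[479.4288043555534, 0.0, 256.67703198773376], [0.0, 479.4288043555534, 190.01664909468295], [0.0, 0.0, 1.0]] -0.012605354662275265 [[0.9916, -0.0606, 0.1146, 0.3477], [-0.1295, -0.4243, 0.8962, -1.4131], [-0.0057, -0.9035, -0.4286, 0.7441], [0.0, 0.0, 0.0, 1.0]]
top [[408.71896973246527, 0.0, 255.1273096918967], [0.0, 408.71896973246527, 194.99079714699667], [0.0, 0.0, 1.0]] -0.144952653986957 [[0.111, -0.9716, 0.2091, 0.2634], [-0.9938, -0.1095, 0.0187, -0.1658], [0.0047, -0.2099, -0.9777, 1.191], [0.0, 0.0, 0.0, 1.0]]
0.1 [ 0.17372478 -0.60006102  0.23071823] [[ 9.60557347e-01  2.78081721e-01 -3.72670369e-04]
 [ 2.78081960e-01 -9.60556818e-01  1.01116676e-03]
 [-7.67840723e-05 -1.07491657e-03 -9.99999419e-01]] 0.08546088067345886
```

View pics/side0.png

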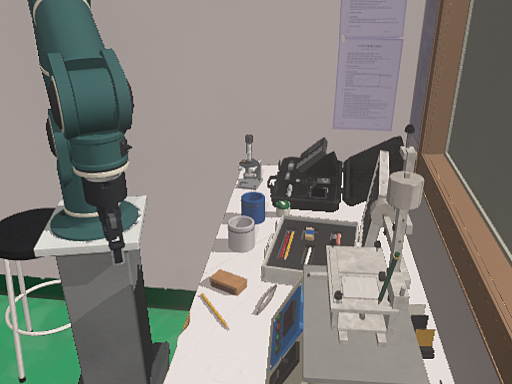

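View pics/top0.png

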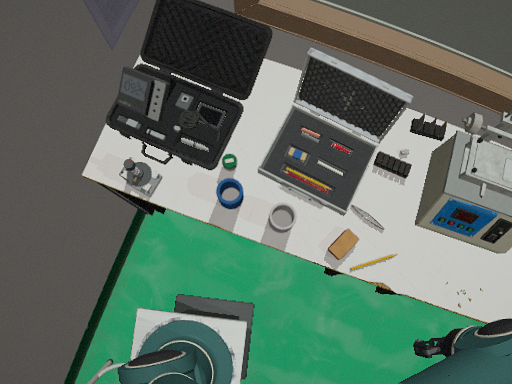

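The side view shows the gauge in the fork at about (249,160), the blue sleeve at (253,207) and the bare sleeve at (241,234). In the top view they are at about (138,172), (230,193) and (282,217). I'll zoom in on both.

Run:
```python
import cv2,numpy as np
a=cv2.imread("pics/side0.png")[125:255,215:305];b=cv2.imread("pics/top0.png")[145:220,90:250]
a=cv2.resize(a,None,fx=4,fy=4,interpolation=cv2.INTER_CUBIC)
cv2.imwrite("pics/s1.png",a)
cv2.imwrite("pics/t1.png",cv2.resize(b,None,fx=5,fy=5,interpolation=cv2.INTER_CUBIC))
```

```text
(no output)
```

View pics/s1.png

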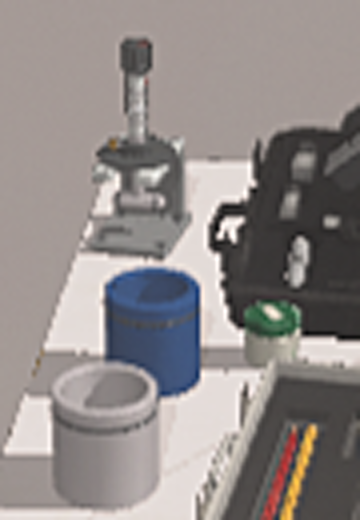

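View pics/t1.png

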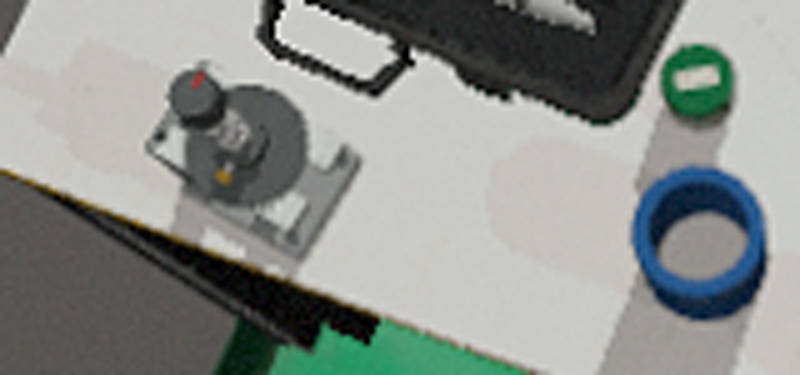

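```bash
cat > h.py <<'E'
import cv2,numpy as np
CAL={}
def cam(c): return np.array(c["K"]),np.array([c["k1"],0,0,0.]),np.array(c["world_from_camera"])
def ray(c,uv):
    K,d,T=cam(c); p=cv2.undistortPoints(np.array([[uv]],float),K,d)[0,0]
    return T[:3,3],T[:3,:3]@np.array([p[0],p[1],1])
def at_z(c,uv,z):
    o,r=ray(c,uv); return (o+r*(z-o[2])/r[2]).round(4)
def proj(c,P):
    K,d,T=cam(c); W=np.linalg.inv(T)
    return cv2.projectPoints(np.array(P,float),cv2.Rodrigues(W[:3,:3])[0],W[:3,3],K,d)[0][:,0]
E
python3 - <<'E'
from h import *
from rig import capture
s,t=capture("side"),capture("top")
T=lambda x,y:(90+x/5-.4,145+y/5-.4); S=lambda x,y:(215+x/4-.4,125+y/4-.4)
print("collar top",at_z(t,T(246,145),.09),"side",at_z(s,S(140,154),.09))
print("knob top",at_z(t,T(198,97),.193),"side",at_z(s,S(136,44),.193))
print("redline",at_z(t,T(199,75),.193), "mark",at_z(t,T(223,177),.1))
print("blue rim",at_z(t,T(700,233),.08),"side",at_z(s,S(152,291),.08))
print("bare rim",at_z(s,S(106,385),.08),at_z(t,(282,216),.08))
print("base corners",[at_z(t,T(*p),.01)[:2] for p in((360,160),(300,260),(150,145))],[at_z(s,S(*p),.01)[:2] for p in((85,247),(155,256),(190,215))])
E
```

```text
collar top [0.5235 0.1879 0.09  ] side [0.5266 0.1832 0.09  ]
knob top [0.5217 0.1845 0.193 ] side [0.5248 0.1874 0.193 ]
redline [0.5334 0.1862 0.193 ] mark [0.5015 0.1945 0.1   ]
blue rim [ 0.5038 -0.0726  0.08  ] side [ 0.5056 -0.0758  0.08  ]
bare rim [ 0.4547 -0.2213  0.08  ] [ 0.4505 -0.2246  0.08  ]
base corners [array([0.5407, 0.1424]), array([0.4759, 0.1687]), array([0.5359, 0.2731])] [array([0.473 , 0.1635]), array([0.5336, 0.1354]), array([0.5774, 0.2207])]
```

play_rows(grip=[1,1,1,1,1,1,1,1], linear=[[0,0,-50],[30,-38,-70],[60,-76,-70],[90,-114,-70],[120,-152,-70],[150,-190,-70],[180,-228,-70],[210,-254,-70]], turn=[[0,0,-6],[0,0,-12],[0,0,-18],[0,0,-24],[0,0,-30],[0,0,-36],[0,0,-42],[0,0,-48]])

```text
time: 1.0
tool_pos: [0.305, -0.2955, 0.3014]
eef_rot: [[0.432, 0.902, -0.0], [0.902, -0.432, -0.001], [-0.001, 0.0, -1.0]]
ft_force: [0.8, -1.1, 0.8]
opening: 0.0855
grip_force: 0.0
```

play_rows(grip=[1,1,1,1,1,1,1,1], linear=[[45,-1,0],[90,-2,0],[135,-3,0],[180,-4,0],[225,-5,0],[270,-6,0],[315,-7,0],[360,-8,0]], turn=[[0,0,-6],[0,0,-12],[0,0,-18],[0,0,-24],[0,0,-30],[0,0,-36],[0,0,-41],[0,0,-46]])

```text
time: 1.8
tool_pos: [0.4551, 0.0312, 0.3016]
eef_rot: [[-0.348, 0.938, 0.001], [0.938, 0.348, -0.0], [-0.001, 0.001, -1.0]]
ft_force: [0.6, -1.1, 0.3]
opening: 0.0856
grip_force: 0.0
```

```bash
cat >> h.py <<'E'
def delta(s,target):
    return (np.array(s["eef_rot"]).T@(np.array(target)-s["tool_pos"])*1000).round(1)
E
python3 - <<'E'
from h import *
from rig import env
s=env.sense();print(s["tool_pos"],s["q"],delta(s,[.5235,.186,.3]))
E
```

```text
[0.45506319 0.03122328 0.30155361] [ 33.42971136   4.5910059  -43.05312149 109.07627585   3.41865991
  67.56309402   9.50059293] [121.3 118.    1.5]
```

play_rows(grip=[1,1,1,1,1,1,1,1], linear=[[30,30,0],[60,60,1],[90,90,1],[121,118,1],[121,118,20],[121,118,50],[121,118,80],[121,118,80]], turn=[[0,0,0],[0,0,0],[0,0,0],[0,0,0],[0,0,0],[0,0,0],[0,0,0],[0,0,0]])

```text
time: 2.6
tool_pos: [0.5222, 0.183, 0.2181]
eef_rot: [[-0.345, 0.939, -0.005], [0.939, 0.345, -0.001], [0.001, -0.005, -1.0]]
ft_force: [0.2, -0.7, -0.3]
opening: 0.0853
grip_force: 0.0
```

Run:
```python
from h import *
from rig import env,capture
s=env.sense();print(s["tool_pos"],s["q"],delta(s,[.5235,.186,.162]))
a=capture("side");b=capture("top")
print(proj(a,[s["tool_pos"]]),proj(b,[s["tool_pos"]]))
A=cv2.resize(a["image"][85:215,195:295],None,fx=4.5,fy=4.5,interpolation=3);B=cv2.resize(b["image"][115:215,90:155],None,fx=5,fy=5,interpolation=3)
o=np.zeros((585,800,3),np.uint8);o[:A.shape[0],:A.shape[1]]=A;o[:B.shape[0],460:460+B.shape[1]]=B
cv2.imwrite("pics/2.png",o[:,:,::-1])
```

```text
[0.52220203 0.18296153 0.21813891] [ 13.69119676  23.43247557 -45.58322214 102.2178814   18.57436758
  62.49311662 -18.17732976] [ 2.4  2.6 56.1]
[[247.92672759 129.19800401]] [[126.94021606 161.03251811]]
```

View pics/2.png

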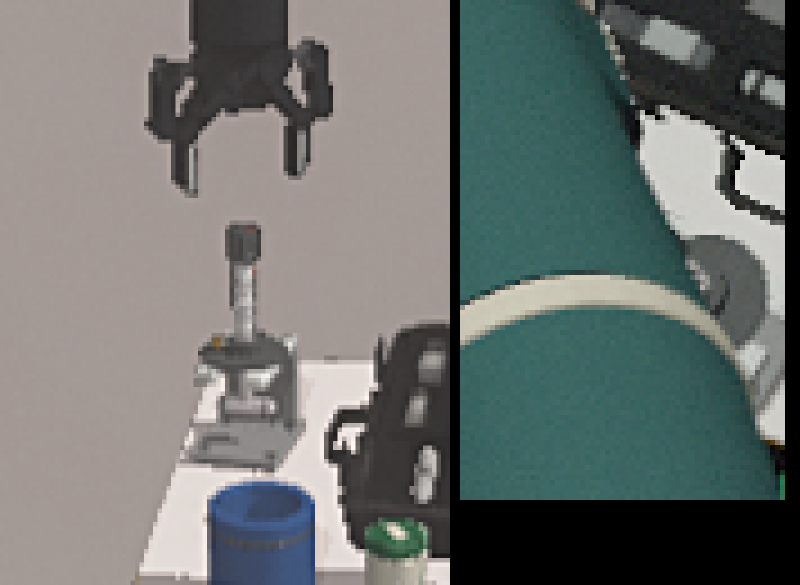

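The side view shows the open fingers straddling the knob: finger midpoint at crop x≈241, knob at 243. I'll go down and close.

play_rows(grip=[1,1,1,1,0.5,0.2,0,0], linear=[[2,3,15],[2,3,30],[2,3,45],[2,3,56],[2,3,56],[2,3,56],[2,3,56],[2,3,56]], turn=[[0,0,0],[0,0,0],[0,0,0],[0,0,0],[0,0,0],[0,0,0],[0,0,0],[0,0,0]])

```text
time: 3.5
tool_pos: [0.5262, 0.1867, 0.1658]
eef_rot: [[-0.344, 0.939, 0.001], [0.939, 0.344, 0.0], [-0.0, 0.001, -1.0]]
ft_force: [-5.3, -3.2, 3.8]
opening: 0.0282
grip_force: 2.5
```

play_rows(grip=[0,0,0], linear=[[0,0,0],[0,0,0],[0,0,0]], turn=[[0,0,0],[0,0,0],[0,0,0]])

```text
time: 3.8
tool_pos: [0.5258, 0.1867, 0.1659]
eef_rot: [[-0.344, 0.939, 0.0], [0.939, 0.344, -0.0], [-0.0, 0.0, -1.0]]
ft_force: [-4.3, -1.6, 6.7]
opening: 0.0239
grip_force: 58.4
```

play_rows(grip=[0,0,0,0,0,0,0,0], linear=[[0,0,-4],[0,0,-8],[0,0,-12],[0,0,-12],[-4,-4,-12],[-9,-9,-12],[-15,-14.5,-12],[-22,-21,-12]], turn=[[0,0,0],[0,0,0],[0,0,0],[0,0,0],[0,0,0],[0,0,0],[0,0,0],[0,0,0]])

```text
time: 4.6
tool_pos: [0.5134, 0.1579, 0.1772]
eef_rot: [[-0.344, 0.939, -0.0], [0.939, 0.344, -0.0], [0.0, -0.0, -1.0]]
ft_force: [0.0, -0.6, -4.4]
opening: 0.0243
grip_force: 59.2
```

Run:
```python
from h import *
from rig import env,capture
s=env.sense();print(s["tool_pos"],s["ft_force"],s["torque"],s["opening"])
a=capture("side")
A=cv2.resize(a["image"][95:195,205:305],None,fx=6,fy=6,interpolation=3)
cv2.imwrite("pics/3.png",A[:,:,::-1])
```

```text
[0.51338433 0.15790799 0.17716181] [ 3.39334907e-03 -5.84669566e-01 -4.38702833e+00] [-0.01195942 -0.0454992   0.00939795] 0.024314756917327842
```

View pics/3.png

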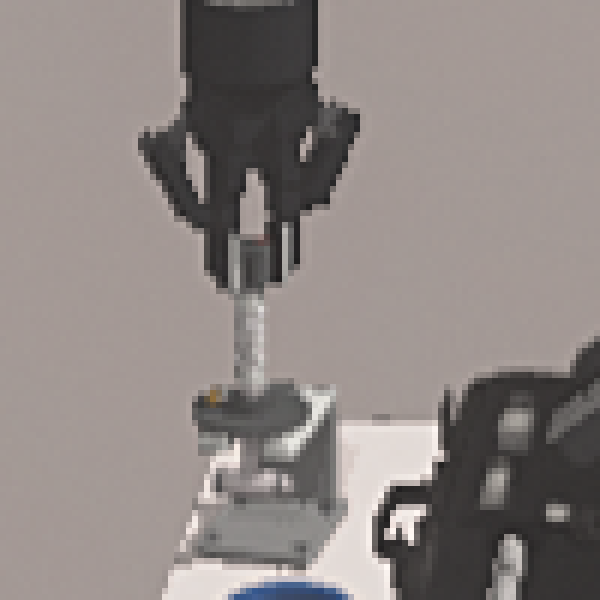

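The gauge hangs upright in the gripper (weight 4.4 N) and is sliding out of the fork with the collar above the prongs. I'll keep going out the front, then raise it.

play_rows(grip=[0,0,0,0,0,0,0,0], linear=[[-8,-8,0],[-17,-16.5,0],[-26,-25,0],[-35,-34,0],[-45,-44,0],[-50,-49,0],[-50,-49,-30],[-50,-49,-70]], turn=[[0,0,0],[0,0,0],[0,0,0],[0,0,0],[0,0,0],[0,0,0],[0,0,0],[0,0,0]])

```text
time: 5.45
tool_pos: [0.4839, 0.0944, 0.2471]
eef_rot: [[-0.344, 0.939, -0.003], [0.939, 0.344, 0.0], [0.001, -0.003, -1.0]]
ft_force: [1.3, -0.0, -4.0]
opening: 0.0247
grip_force: 60.4
```

Run:
```python
from h import *
from rig import env,capture
s=env.sense();print(s["tool_pos"],s["ft_force"],s["q"],delta(s,[.5045,-.074,.25]))
```

```text
[0.48391314 0.09436775 0.24705913] [ 1.31331016 -0.01198098 -3.97176603] [ 27.06262408  14.22909864 -47.76148067 108.44312096  11.74489699
  62.54425252  -5.17766799] [-165.2  -38.6   -3.1]
```

play_rows(grip=[0,0,0,0,0,0,0,0], linear=[[-20,-5,-3],[-50,-12,-3],[-80,-19,-3],[-110,-26,-3],[-140,-33,-3],[-165,-38.5,-3],[-165,-38.5,6],[-165,-38.5,6]], turn=[[0,0,0],[0,0,0],[0,0,0],[0,0,0],[0,0,0],[0,0,0],[0,0,0],[0,0,0]])

```text
time: 6.25
tool_pos: [0.505, -0.0735, 0.2403]
eef_rot: [[-0.344, 0.939, -0.001], [0.939, 0.344, 0.001], [0.001, -0.001, -1.0]]
ft_force: [0.1, 0.4, -4.5]
opening: 0.0242
grip_force: 60.4
```

Run:
```python
from h import *
from rig import env,capture
s=env.sense();print(s["tool_pos"],s["ft_force"],s["q"],delta(s,[.5045,-.074,.25]))
a=capture("side");b=capture("top")
A=cv2.resize(a["image"][130:225,220:290],None,fx=6,fy=6,interpolation=3);B=cv2.resize(b["image"][150:220,190:265],None,fx=4.8,fy=4.8,interpolation=3)
o=np.zeros((575,790,3),np.uint8);o[:A.shape[0],:A.shape[1]]=A;o[:B.shape[0],425:425+B.shape[1]]=B
cv2.imwrite("pics/4.png",o[:,:,::-1])
```

```text
[ 0.50501331 -0.07347749  0.24033339] [ 0.08886736  0.38615764 -4.4918343 ] [ 40.96520801  15.69990923 -42.2372759  106.83970239  11.84265262
  62.00225334  14.26669123] [-0.3 -0.7 -9.7]
```

View pics/4.png

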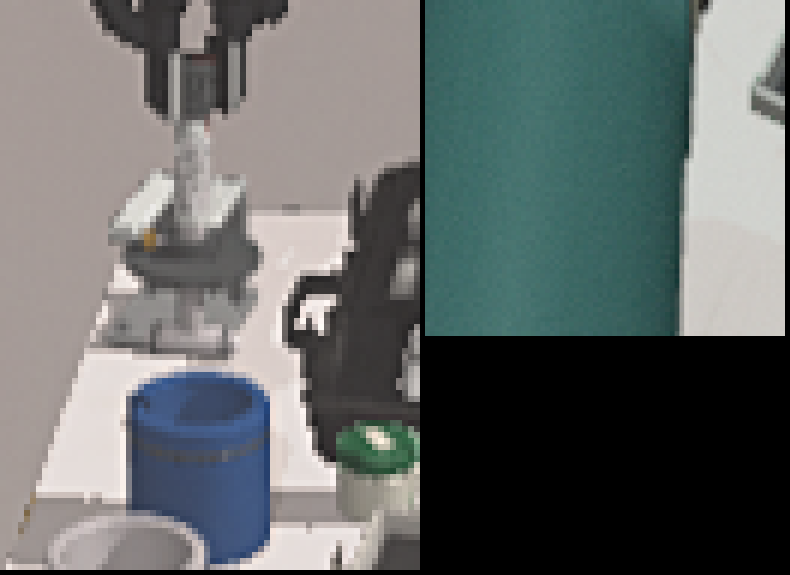

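The empty fork shows behind, and the gauge is over the blue sleeve: collar centre at crop x≈195, rim at 201. I'll overlay the model to get the offset.

Run:
```python
from h import *
from rig import env,capture
s=env.sense();p=np.array(s["tool_pos"]);a=capture("side")
im=a["image"][:,:,::-1].copy();cv2.imwrite("pics/raw4.png",im)
hsv=cv2.cvtColor(im,cv2.COLOR_BGR2HSV);m=cv2.inRange(hsv,(105,120,40),(125,255,255));m[:,:225]=0;m[:,290:]=0;m[:175]=0;m[230:]=0
ys,xs=np.nonzero(m)
print("blue cols per row",[(r,xs[ys==r].min(),xs[ys==r].max()) for r in range(ys.min(),ys.min()+12)])
th=np.linspace(0,2*np.pi,73)
def circ(c,r): return np.c_[c[0]+r*np.cos(th),c[1]+r*np.sin(th),np.full(73,c[2])]
x0,y0,x1,y1,f=225,130,285,222,6.4
v=cv2.resize(im[y0:y1,x0:x1],None,fx=f,fy=f,interpolation=cv2.INTER_NEAREST)
def d(C,col):
    q=proj(a,C); cv2.polylines(v,[np.int32(np.round((q-[x0,y0]+.5)*f))],False,col,1)
d(circ([p[0],p[1],p[2]-.081],.036),(0,0,255));d(circ([p[0],p[1],p[2]-.076],.036),(0,255,255));d(circ([p[0],p[1],p[2]-.081+.108],.013),(0,255,255))
R=[.5045,-.074,.08]
d(circ(R,.038),(0,255,0));d(circ(R,.028),(0,255,0))
print(proj(a,circ(R,.038)).min(0),proj(a,circ(R,.038)).max(0))
cv2.imwrite("pics/5.png",v)
```

```text
blue cols per row [(192, np.int64(252), np.int64(255)), (193, np.int64(246), np.int64(260)), (194, np.int64(244), np.int64(261)), (195, np.int64(243), np.int64(263)), (196, np.int64(242), np.int64(263)), (197, np.int64(242), np.int64(264)), (198, np.int64(242), np.int64(264)), (199, np.int64(242), np.int64(264)), (200, np.int64(244), np.int64(264)), (201, np.int64(247), np.int64(264)), (202, np.int64(251), np.int64(262)), (203, np.int64(257), np.int64(264))]
[240.05510407 191.89051596] [264.30271858 202.608383  ]
```

View pics/5.png

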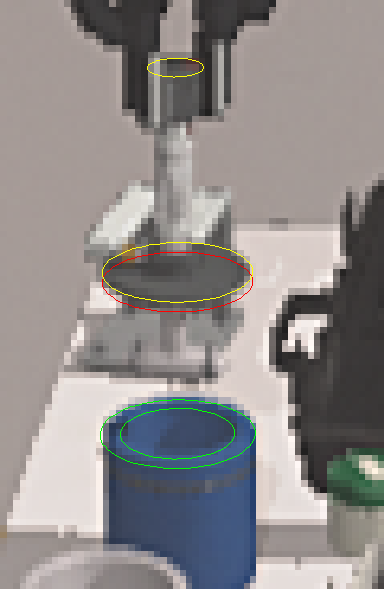

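Run:
```python
from h import *
from rig import env,capture
s=env.sense();p=np.array(s["tool_pos"]);a=capture("side")
im=a["image"].astype(float)
def edges(sig,lo,hi):  # subpixel 50% crossings about plateau
    i=np.nonzero((sig[:-1]-.5)*(sig[1:]-.5)<0)[0]
    return [round(lo+k+(.5-sig[k])/(sig[k+1]-sig[k]),2) for k in i]
for r in range(204,216,2):
    b=im[r-1:r+2,234:274].mean(0); g=b[:,2]-b[:,0]; print("sleeve",r,edges(g/np.median(g[12:25]),234,274))
for r in range(170,176):
    b=im[r,232:272].mean(1);print("collar",r,b[2:12].round().astype(int),b[28:38].round().astype(int))
sl=lambda c,z,R:[proj(a,np.c_[c[0]+R*np.cos(t),c[1]+R*np.sin(t),np.full(721,z)])[:,0] for t in[np.linspace(0,6.283,721)]][0]
for z in(.055,.04):q=sl([.5045,-.074],z,.038);print("pred",z,q.min(),q.max(),proj(a,[[.5045,-.074-.035,z]]))
q=sl(p,p[2]-.0785,.036);print("pred collar",q.min(),q.max())
q=proj(a,[[p[0],p[1],p[2]-.076]]);print(q)
col=im[186:200,249:259].mean(1);print("rim top rows",(col[:,2]-col[:,0]).round())
```

```text
sleeve 204 [np.float64(241.77), np.float64(264.55)]
sleeve 206 [np.float64(241.27), np.float64(264.63)]
sleeve 208 [np.float64(241.58), np.float64(264.53)]
sleeve 210 [np.float64(241.59), np.float64(264.53)]
sleeve 212 [np.float64(241.57), np.float64(264.58)]
sleeve 214 [np.float64(241.75), np.float64(264.59)]
collar 170 [157 157 158 160 123 132 125  93  64  76] [ 89  84  88 177 210 211 208 207 216 208]
collar 171 [157 156 157 159 160 165 149  79  63  67] [ 92  89  80 120 207 211 208 206 223 210]
collar 172 [157 158 157 157 158 158 147  89  80  84] [ 93  91  84 102 205 211 207 215 218 209]
collar 173 [157 157 157 157 155 161 196 100  83  94] [ 93  93  84 108 205 210 215 225 210 209]
collar 174 [156 156 157 156 151 199 241 158  76  75] [ 94  83 108 168 209 209 215 216 209 211]
collar 175 [157 157 157 155 147 225 233 220 147  85] [ 93 140 179 212 211 208 206 206 211 221]
pred 0.055 240.21743041708254 264.2992061737769 [[253.63232579 209.33716972]]
pred 0.04 240.3142038485401 264.29386215485823 [[253.67303303 213.61859015]]
pred collar 240.46565776111936 263.97314701994827
[[252.2128997 171.7985871]]
rim top rows [ -8.  -7.  -5. -11. -20.  -4.  55.  65.  45.  46.  45.  43.  41.  39.]
```

Run:
```python
from h import *
from rig import env,capture
t=capture("top");im=cv2.imread("pics/top0.png");hsv=cv2.cvtColor(im,cv2.COLOR_BGR2HSV)
th=np.linspace(0,2*np.pi,120)
def circ(c,r,z): return np.c_[c[0]+r*np.cos(th),c[1]+r*np.sin(th),np.full(120,z)]
def cen(m): M=cv2.moments(m,True);return np.array([M["m10"],M["m01"]])/M["m00"],M["m00"]
m=cv2.inRange(hsv,(100,90,30),(130,255,255))*1;m[:,:205]=0;m[:,255:]=0;m[:165]=0;m[222:]=0
cs,_=cv2.findContours(m,cv2.RETR_EXTERNAL,cv2.CHAIN_APPROX_NONE);c=max(cs,key=cv2.contourArea)
f=np.zeros_like(m);cv2.drawContours(f,[c],-1,255,-1);print("blue",cen(f))
def pred(xy,S=16):
    P=np.vstack([proj(t,circ(xy,.038,z)) for z in(0,.08)]);h=cv2.convexHull(np.float32(P))
    M=cv2.moments(h);return np.array([M["m10"],M["m01"]])/M["m00"],M["m00"]
for xy in([.5045,-.074],[.5145,-.074],[.5045,-.064]):print(xy,pred(xy))
# pot-free check: hull of collar
P=proj(t,np.vstack([circ([.5258,.1867],.036,.085),circ([.5258,.1867],.036,.09)]));print("collar pred ext",P.min(0),P.max(0),"knobtop",proj(t,[[.5258,.1867,.193]]))
g=cv2.cvtColor(im,cv2.COLOR_BGR2GRAY)
for r in(172,175,178):print(r,g[r,120:160])
for k in(141,145,148):print("col",k,g[155:195,k])
```

```text
blue (array([229.70189274, 193.00788644]), 634.0)
[0.5045, -0.074] (array([230.74058617, 193.50618624]), 696.1729264451424)
[0.5145, -0.074] (array([231.17590348, 190.14186381]), 698.2295820307918)
[0.5045, -0.064] (array([227.28012811, 193.13226212]), 697.7248464364093)
collar pred ext [126.90534382 160.60543283] [152.32973318 185.67805904] knobtop [[128.68433297 162.37969464]]
172 [126  49  47 145 202 197 179 120  82  80  79  83  78  94 104 132 135 102
 170 118  98  87  84  65  92  87  85  90  88  81  82 141 202 197 196 195
 195 194 200 201]
175 [118 193 194 202 196 198 171  88  84  86  89  86  82  67  58  60  76  81
  69  66  91  83  41  84  86  85  89  86  87  87  79 141 203 198 196 197
 196 155  82 125]
178 [195 195 191 145  67 108 140  99  84  91  92  88  88  71  72 133 108  51
  45  49  47  63  88  86  86  89  87  90  83  86  92 131 136 135 167 156
 102 115 107 127]
col 141 [201 198 199 200 200 203 203  71  80  83  92  88  89  88  91  89  88  87
  88  89  83  42  44  63  63  75  89  86  88  87  93 135 144  82  95  99
  96 133 155 154]
col 145 [ 41  31 211 201 201 201 202 200 119  86  89  90  89  88  89  90  88  87
  90  86  85  86  90  89  86  89  88  89  76 112 179 205 200 200 177 113
 123 143 128 122]
col 148 [ 37  38  61 209 202 200 201 201 203 202 160 102  83  87  83  84  89  88
  88  89  87  90  88  83  87  79  86 109 165 199 193 189 194 196 172 121
  77  84  92 125]
```

play_rows(grip=[0,0,0,0,0,0,0,0], linear=[[-0.5,2.4,0],[-0.5,2.4,8],[-0.5,2.4,16],[-0.5,2.4,24],[-0.5,2.4,30],[-0.5,2.4,35],[-0.5,2.4,40],[-0.5,2.4,40]], turn=[[0,0,0],[0,0,0],[0,0,0],[0,0,0],[0,0,0],[0,0,0],[0,0,0],[0,0,0]])

```text
time: 7.3
tool_pos: [0.5078, -0.0728, 0.2006]
eef_rot: [[-0.344, 0.939, -0.001], [0.939, 0.344, 0.0], [0.001, -0.001, -1.0]]
ft_force: [0.1, 0.4, -2.8]
opening: 0.0243
grip_force: 60.5
```

play_rows(grip=[0,0,0,0,0,0,0], linear=[[0,0,5],[0,0,10],[0,0,16],[0,0,22],[0,0,28],[0,0,33],[0,0,36]], turn=[[0,0,0],[0,0,0],[0,0,0],[0,0,0],[0,0,0],[0,0,0],[0,0,0]])

```text
time: 8.0
tool_pos: [0.5079, -0.0728, 0.1647]
eef_rot: [[-0.344, 0.939, -0.001], [0.939, 0.344, 0.0], [0.0, -0.0, -1.0]]
ft_force: [-0.9, -0.1, -3.9]
opening: 0.0246
grip_force: 60.4
```

play_rows(grip=[0,0,0,0,0,0], linear=[[0,0,2],[0,0,4],[0,0,5],[0,0,5],[0,0,5],[0,0,5]], turn=[[0,0,0],[0,0,0],[0,0,0],[0,0,0],[0,0,0],[0,0,0]])

```text
time: 8.6
tool_pos: [0.5083, -0.0729, 0.1606]
eef_rot: [[-0.344, 0.939, 0.001], [0.939, 0.344, -0.0], [-0.0, 0.0, -1.0]]
ft_force: [-2.7, -0.7, 6.2]
opening: 0.0243
grip_force: 61.6
```

play_rows(grip=[0,0,0], linear=[[0,0,1.5],[0,0,1.5],[0,0,1.5]], turn=[[0,0,0],[0,0,0],[0,0,0]])

```text
time: 8.9
tool_pos: [0.5091, -0.0729, 0.1604]
eef_rot: [[-0.344, 0.939, 0.002], [0.939, 0.344, -0.001], [-0.002, 0.002, -1.0]]
ft_force: [-6.9, 0.0, 27.4]
opening: 0.0239
grip_force: 63.6
```

play_rows(grip=[0,0,0,0,0,0], linear=[[0,-0.4,-0.9],[0,-0.4,-0.9],[0,-0.4,-0.9],[0,-0.4,-0.9],[0,-0.4,-0.9],[0,-0.4,-0.9]], turn=[[0,0,0],[0,0,0],[0,0,-3],[0,0,-8],[0,0,-13],[0,0,-18]])

```text
time: 9.5
tool_pos: [0.5085, -0.0726, 0.1605]
eef_rot: [[-0.621, 0.784, 0.002], [0.784, 0.621, 0.0], [-0.001, 0.002, -1.0]]
ft_force: [-0.9, 2.9, 9.1]
opening: 0.024
grip_force: 61.7
```

play_rows(grip=[0,0,0,0,0,0,0,0], linear=[[0,0,0.4],[0,0,0.4],[0,0,0.4],[0,0,0.4],[0,0,0.4],[0,0,0.4],[0,0,0.4],[0,0,0.4]], turn=[[0,0,0],[0,0,-6],[0,0,-12],[0,0,-18],[0,0,-24],[0,0,-30],[0,0,-36],[0,0,-42]])

```text
time: 10.3
tool_pos: [0.5091, -0.0718, 0.1604]
eef_rot: [[-0.986, 0.166, 0.003], [0.166, 0.986, 0.001], [-0.003, 0.002, -1.0]]
ft_force: [1.4, 5.9, 11.8]
opening: 0.0245
grip_force: 62.0
```

Run:
```python
from h import *
from rig import env,capture
s=env.sense();print(s["tool_pos"],s["ft_force"],s["torque"],s["q"],s["eef_rot"])
a=capture("side")
x=a["image"][140:205,225:285]; cv2.imwrite("pics/6.png",cv2.resize(x,None,fx=9,fy=9,interpolation=3)[:,:,::-1])
```

```text
[ 0.50909362 -0.07178098  0.16038076] [ 1.40980855  5.89708373 11.79381742] [ 1.91518126 -0.17234006 -0.09913869] [ 47.65195052  26.07989181 -53.10486932 110.83850353  25.22871345
  55.32358073  63.03043441] [[-0.98607447  0.16627511  0.00311888]
 [ 0.16627967  0.98607782  0.00126355]
 [-0.00286536  0.00176456 -0.99999434]]
```

View pics/6.png

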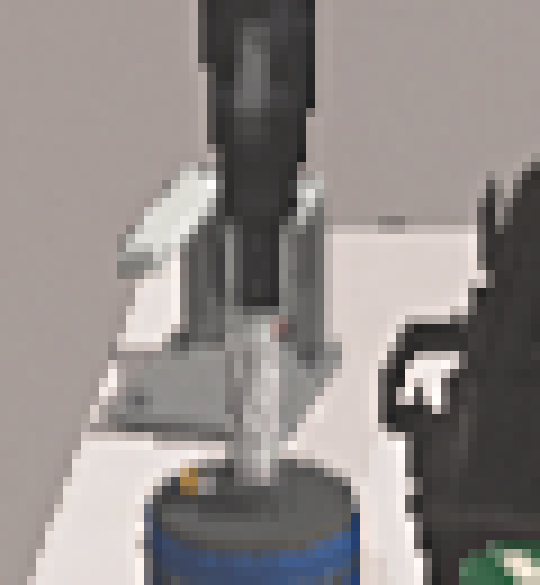

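The collar sits flat on the rim and the handle's red mark is still on the right, so the gauge hasn't turned along. I'll hold a moment, then tighten.

play_rows(grip=[0,0,0,0,0,0,0,0], linear=[[0,0,0],[0,0,0],[0,0,0],[0,0,0],[0,0,0],[0,0,0],[0,0,0],[0,0,0]], turn=[[0,0,-3],[0,0,-3],[0,0,-3],[0,0,-3],[0,0,0],[0,0,6],[0,0,12],[0,0,18]])

```text
time: 11.15
tool_pos: [0.509, -0.0721, 0.1603]
eef_rot: [[-0.882, 0.47, 0.003], [0.47, 0.882, 0.001], [-0.002, 0.002, -1.0]]
ft_force: [0.5, 3.8, 11.7]
opening: 0.0241
grip_force: 61.9
```

play_rows(grip=[0,0,0,0,0,0,0,0], linear=[[0,0,0],[0,0,0],[0,0,0],[0,0,0],[0,0,0],[0,0,0],[0,0,0],[0,0,0]], turn=[[0,0,6],[0,0,12],[0,0,18],[0,0,24],[0,0,30],[0,0,36],[0,0,42],[0,0,42]])

```text
time: 11.95
tool_pos: [0.5085, -0.0732, 0.1604]
eef_rot: [[-0.341, 0.94, 0.002], [0.94, 0.341, -0.001], [-0.002, 0.001, -1.0]]
ft_force: [-5.1, -1.5, 18.3]
opening: 0.0245
grip_force: 62.8
```

play_rows(grip=[0,0,0,0], linear=[[0,0,0],[0,0,0],[0,0,0],[0,0,0]], turn=[[0,0,3],[0,0,5],[0,0,5],[0,0,5]])

```text
time: 12.35
tool_pos: [0.5086, -0.0729, 0.1604]
eef_rot: [[-0.261, 0.965, 0.002], [0.965, 0.261, -0.001], [-0.001, 0.002, -1.0]]
ft_force: [-4.0, -0.2, 17.9]
opening: 0.0241
grip_force: 62.7
```

Run:
```python
from rig import env
s=env.sense();print(s["tool_pos"],s["ft_force"],s["torque"],s["eef_rot"][0])
```

```text
[ 0.5085665  -0.07289132  0.16041274] [-3.97044989 -0.22435587 17.9202157 ] [0.19377824 0.91047038 0.10932133] [-0.26141113  0.96522563  0.00192354]
```

play_rows(grip=[0,0,0.3,0.5,0.5,0.5,0.5,0.5], linear=[[0,-0.4,-0.6],[0,-0.4,-1.2],[0,-0.4,-1.2],[0,-0.4,-1.2],[0,-0.4,-1.2],[0,-0.4,-1.2],[0,-0.4,-1.2],[0,-0.4,-1.2]], turn=[[0,0,0],[0,0,0],[0,0,0],[0,0,0],[0,0,0],[0,0,0],[0,0,0],[0,0,0]])

```text
time: 13.15
tool_pos: [0.5073, -0.0731, 0.1605]
eef_rot: [[-0.261, 0.965, -0.0], [0.965, 0.261, 0.0], [0.0, -0.0, -1.0]]
ft_force: [0.2, -0.2, -0.5]
opening: 0.0425
grip_force: 0.0
```

Run:
```python
from h import *
from rig import env,capture
s=env.sense();print(s["tool_pos"],s["ft_force"],s["opening"],s["grip_force"])
a=capture("side");im=a["image"]; p=s["tool_pos"]
cv2.imwrite("pics/7raw.png",im[:,:,::-1])
x=im[140:205,225:285]; cv2.imwrite("pics/7.png",cv2.resize(x,None,fx=9,fy=9,interpolation=3)[:,:,::-1])
```

```text
[ 0.50733505 -0.07308505  0.16045062] [ 0.24361431 -0.19597404 -0.50241889] 0.04254256681158641 0.0
```

View pics/7.png

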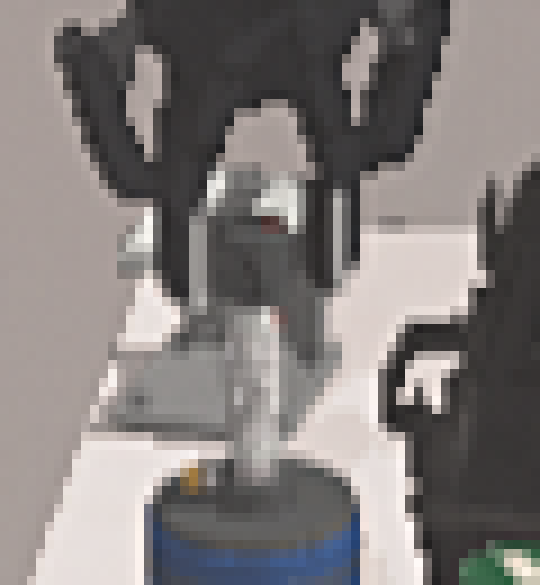

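Released: the gauge stands on the rim, with the red knob line and handle mark aligned, so the knob is tight. I'll take it afresh.

play_rows(grip=[0.4,0.3,0.2,0.1,0,0,0,0], linear=[[0,-0.4,0],[0,-0.4,0],[0,-0.4,0],[0,-0.4,0],[0,-0.4,0],[0,-0.4,0],[0,-0.4,0],[0,-0.4,0]], turn=[[0,0,0],[0,0,0],[0,0,0],[0,0,0],[0,0,0],[0,0,0],[0,0,0],[0,0,0]])

```text
time: 14.0
tool_pos: [0.5071, -0.0732, 0.1607]
eef_rot: [[-0.261, 0.965, 0.0], [0.965, 0.261, -0.0], [-0.0, 0.0, -1.0]]
ft_force: [-0.9, -0.4, 5.9]
opening: 0.0242
grip_force: 58.7
```

play_rows(grip=[0,0,0,0,0,0,0,0], linear=[[0,0,-2],[0,0,-5],[0,0,-9],[0,0,-13],[0,0,-17],[0,0,-21],[0,0,-25],[0,0,-29]], turn=[[0,0,0],[0,0,0],[0,0,0],[0,0,0],[0,0,0],[0,0,0],[0,0,0],[0,0,0]])

```text
time: 14.8
tool_pos: [0.5069, -0.0732, 0.1898]
eef_rot: [[-0.261, 0.965, -0.0], [0.965, 0.261, 0.0], [0.0, -0.0, -1.0]]
ft_force: [-0.7, 0.4, -6.6]
opening: 0.0241
grip_force: 59.3
```

play_rows(grip=[0,0,0,0,0,0,0,0], linear=[[0,0,-4],[0,0,-8],[0,0,-12],[0,0,-16],[0,0,-20],[0,0,-24],[0,0,-28],[0,0,-32]], turn=[[0,0,0],[0,0,0],[0,0,0],[0,0,0],[0,0,0],[0,0,0],[0,0,0],[0,0,0]])

```text
time: 15.6
tool_pos: [0.507, -0.0732, 0.2218]
eef_rot: [[-0.261, 0.965, -0.0], [0.965, 0.261, 0.0], [0.0, -0.0, -1.0]]
ft_force: [0.4, 0.4, -4.8]
opening: 0.0245
grip_force: 59.4
```

play_rows(grip=[0,0,0,0,0,0,0,0], linear=[[0,0,-12],[0,0,-25],[15,-9,-30],[40,-25,-36],[65,-41,-40],[95,-59,-40],[124,-77,-40],[124,-77,-40]], turn=[[0,0,0],[0,0,0],[0,0,0],[0,0,0],[0,0,0],[0,0,0],[0,0,0],[0,0,0]])

```text
time: 16.4
tool_pos: [0.3982, 0.029, 0.2625]
eef_rot: [[-0.265, 0.964, 0.001], [0.964, 0.265, -0.002], [-0.002, 0.0, -1.0]]
ft_force: [-0.2, -1.4, -4.8]
opening: 0.024
grip_force: 59.5
```

```bash
cat > fit.py <<'E'
from h import *
from rig import env,capture
from scipy.optimize import minimize
s=env.sense();print(s["tool_pos"],s["ft_force"],s["q"])
def seg(a,b,n=40): return np.linspace(a,b,n)
def rect(x0,x1,y0,y1,z): c=[[x0,y0,z],[x1,y0,z],[x1,y1,z],[x0,y1,z]];return [(c[i],c[(i+1)%4]) for i in range(4)]
L=rect(-.047,.043,.010,.030,.085)+rect(-.047,.043,-.030,-.010,.085)
L=[l for i,l in enumerate(L) if i%4!=1]
L+=[([-.035,-.037,.01],[-.035,.037,.01])]
P=np.vstack([seg(np.array(a),np.array(b)) for a,b in L])
def world(v): c,n=np.cos(v[2]),np.sin(v[2]);return np.c_[v[0]+c*P[:,0]-n*P[:,1],v[1]+n*P[:,0]+c*P[:,1],P[:,2]]
for n in("top","side"):
    a=capture(n);im=a["image"];cv2.imwrite(f"pics/fit_{n}.png",im[:,:,::-1])
    g=np.zeros(im.shape[:2])
    for k in range(3):
        I=im[:,:,k].astype(np.float32);g=np.maximum(g,np.hypot(cv2.Scharr(I,-1,1,0),cv2.Scharr(I,-1,0,1))/16)
    g=cv2.GaussianBlur(np.minimum(g,60).astype(np.float32),(0,0),.7)
    def sc(v):
        q=proj(a,world(v)).astype(np.float32);return -cv2.remap(g,q[:,:1].copy(),q[:,1:].copy(),1).mean()
    R=[]
    for dx in np.arange(-8,9,2):
        for dy in np.arange(-8,9,2):
            for yw in np.arange(60,73,2):
                v=[.5245+dx/1e3,.187+dy/1e3,np.radians(yw)];R.append((sc(v),v))
    R.sort(key=lambda r:r[0])
    out=[]
    for f,v in R[:12]:
        r=minimize(sc,v,method="Nelder-Mead",options=dict(initial_simplex=[v,[v[0]+.002,v[1],v[2]],[v[0],v[1]+.002,v[2]],[v[0],v[1],v[2]+.04]]));out.append((r.fun,r.x[0],r.x[1],np.degrees(r.x[2])))
    out.sort();print(n,np.round(out[:5],4).tolist())
E
python3 fit.py
```

```text
[0.39816083 0.0289568  0.26245087] [-0.20147529 -1.44821923 -4.84366519] [ 39.11327091  -0.95702646 -46.64362458 118.68277717  -0.65060645
  61.95101039   8.13705377]
top [[-35.0669, 0.5965, 0.0646, -77.35], [-33.0518, 0.5725, 0.1589, 88.0773], [-30.2849, 0.5725, 0.1157, 30.9144], [-30.175, 0.6451, 0.116, -19.346], [-30.0102, 0.5793, 0.1219, 37.1912]]
side [[-49.2612, 0.5228, 0.1768, 71.0092], [-49.2607, 0.5228, 0.1768, 70.9354], [-49.2539, 0.5228, 0.1768, 71.1892], [-49.2521, 0.5227, 0.1766, 71.1605], [-49.2496, 0.5229, 0.1769, 70.7759]]
```

```bash
cat > fit2.py <<'E'
from h import *
from rig import capture
from scipy.optimize import minimize
exec(open("fit.py").read().split("for n in(")[0].split("s=env")[0]+"def seg"+open("fit.py").read().split("def seg",1)[1].split("for n in(")[0])
allP=P
import itertools
base=rect(-.035,.055,-.037,.037,.01)
sets={"side":np.vstack([seg(np.array(a),np.array(b)) for a,b in L]),
"top":np.vstack([seg(np.array(a),np.array(b)) for a,b in [([-.035,-.037,.01],[-.035,.037,.01]),([-.035,-.037,.01],[.0,-.037,.01]),([-.035,-.037,0],[-.035,.037,0]),
 ([-.047,.010,.085],[-.047,.030,.085]),([-.047,-.030,.085],[-.047,-.010,.085]),([-.047,.010,.085],[-.036,.010,.085]),([-.047,-.010,.085],[-.036,-.010,.085]),([-.047,.030,.085],[-.022,.030,.085]),([-.047,-.030,.085],[-.022,-.030,.085])]])}
for n,fn in(("side","fit_side"),("side","raw4"),("top","top0"),("top","fit_top")):
    a=capture(n);im=cv2.imread(f"pics/{fn}.png");P=sets[n] if fn!="fit_top" else sets["side"]
    if fn=="fit_top":
        print("teal?",im[175,115:165,:].tolist()[::8])
    g=np.zeros(im.shape[:2])
    for k in range(3):
        I=im[:,:,k].astype(np.float32);g=np.maximum(g,np.hypot(cv2.Scharr(I,-1,1,0),cv2.Scharr(I,-1,0,1))/16)
    g=cv2.GaussianBlur(np.minimum(g,60).astype(np.float32),(0,0),.7)
    def sc(v):
        q=proj(a,world(v)).astype(np.float32);return -cv2.remap(g,q[:,:1].copy(),q[:,1:].copy(),1).mean()
    for yw in(62,64,66,68,70,72):
        best=min((sc([.5245+dx/1e3,.185+dy/1e3,np.radians(yw)]),.5245+dx/1e3,.185+dy/1e3) for dx in np.arange(-8,8.1,.5) for dy in np.arange(-12,12.1,.5))
        y=np.radians(yw);d=np.array([.5258-best[1],.1867-best[2]])
        print(fn,yw,np.round(best,4),"gauge-at-grip in stand: along %.1f lat %.1f"%(1e3*(d@[np.cos(y),np.sin(y)]),1e3*(d@[-np.sin(y),np.cos(y)])))
E
python3 fit2.py
```

```text
fit_side 62 [-45.1858   0.5275   0.188 ] gauge-at-grip in stand: along -1.9 lat 0.9
fit_side 64 [-46.6619   0.527    0.188 ] gauge-at-grip in stand: along -1.7 lat 0.5
fit_side 66 [-47.8334   0.5265   0.187 ] gauge-at-grip in stand: along -0.6 lat 0.5
fit_side 68 [-48.6859   0.523    0.1775] gauge-at-grip in stand: along 9.6 lat 0.9
fit_side 70 [-49.1861   0.523    0.1775] gauge-at-grip in stand: along 9.6 lat 0.5
fit_side 72 [-49.1682   0.5225   0.1765] gauge-at-grip in stand: along 10.7 lat 0.0
raw4 62 [-43.67    0.53    0.193] gauge-at-grip in stand: along -7.5 lat 0.8
raw4 64 [-44.6395   0.529    0.192 ] gauge-at-grip in stand: along -6.2 lat 0.6
raw4 66 [-45.5827   0.5285   0.1915] gauge-at-grip in stand: along -5.5 lat 0.5
raw4 68 [-46.3435   0.528    0.191 ] gauge-at-grip in stand: along -4.8 lat 0.4
raw4 70 [-46.7766   0.528    0.1905] gauge-at-grip in stand: along -4.3 lat 0.8
raw4 72 [-46.7365   0.5275   0.1905] gauge-at-grip in stand: along -4.1 lat 0.4
top0 62 [-39.5208   0.5265   0.1865] gauge-at-grip in stand: along -0.2 lat 0.7
top0 64 [-40.2735   0.5255   0.187 ] gaug
[... 264 characters left out ...]
long -0.9 lat -4.4
top0 72 [-40.2325   0.5205   0.1895] gauge-at-grip in stand: along -1.0 lat -5.9
teal? [[101, 105, 62], [102, 106, 62], [101, 104, 64], [100, 104, 61], [96, 101, 58], [105, 108, 64], [114, 119, 75]]
fit_top 62 [-9.7233  0.5325  0.173 ] gauge-at-grip in stand: along 9.0 lat 12.3
fit_top 64 [-9.7659  0.5325  0.173 ] gauge-at-grip in stand: along 9.4 lat 12.0
fit_top 66 [-9.7765  0.5325  0.173 ] gauge-at-grip in stand: along 9.8 lat 11.7
fit_top 68 [-9.7767  0.5325  0.173 ] gauge-at-grip in stand: along 10.2 lat 11.3
fit_top 70 [-9.7447  0.5325  0.173 ] gauge-at-grip in stand: along 10.6 lat 11.0
fit_top 72 [-9.6999  0.5325  0.173 ] gauge-at-grip in stand: along 11.0 lat 10.6
```

play_rows(grip=[0,0,0,0,0,0,0,0], linear=[[10,23,0],[23,54,0],[36,85,0],[46.7,110,0],[46.7,110,25],[46.7,110,55],[46.7,110,84.5],[46.7,110,84.5]], turn=[[0,0,0],[0,0,0],[0,0,0],[0,0,0],[0,0,0],[0,0,0],[0,0,0],[0,0,0]])

```text
time: 17.5
tool_pos: [0.4927, 0.0995, 0.1738]
eef_rot: [[-0.261, 0.965, -0.006], [0.965, 0.261, 0.0], [0.002, -0.006, -1.0]]
ft_force: [-0.6, -0.5, -1.9]
opening: 0.0241
grip_force: 60.5
```

Run:
```python
from h import *
from rig import env,capture
s=env.sense();print(s["tool_pos"],s["ft_force"])
c,n=np.cos(np.radians(68)),np.sin(np.radians(68))
for d in(-70,-45,-20,0,4):print(d,delta(s,[.5258+c*d/1e3,.1867+n*d/1e3,.178]))
```

```text
[0.49268125 0.09947908 0.17381462] [-0.62671582 -0.49122077 -1.94405181]
-70 [19.8 12.5 -4.2]
-45 [39.7 27.5 -4.3]
-20 [59.6 42.6 -4.3]
0 [75.6 54.7 -4.4]
4 [78.8 57.1 -4.4]
```

play_rows(grip=[0,0,0], linear=[[0,0,0],[0,0,0],[0,0,0]], turn=[[0,0,0],[0,0,0],[0,0,0]])

```text
time: 17.8
tool_pos: [0.495, 0.1002, 0.1783]
eef_rot: [[-0.261, 0.965, 0.002], [0.965, 0.261, 0.0], [-0.0, 0.002, -1.0]]
ft_force: [-1.3, -0.4, -4.7]
opening: 0.0245
grip_force: 60.4
```

Run:
```python
from h import *
from rig import env,capture
s=env.sense();print(s["tool_pos"],s["ft_force"])
c,n=np.cos(np.radians(68)),np.sin(np.radians(68))
for d in(-70,-45,-20,0,4):print(d,delta(s,[.5258+c*d/1e3,.1867+n*d/1e3,.178]))
```

```text
[0.49495208 0.10021093 0.17832417] [-1.29103251 -0.44052511 -4.66340583]
-70 [19.6 10.1  0.3]
-45 [39.6 25.2  0.4]
-20 [59.5 40.3  0.4]
0 [75.4 52.3  0.4]
4 [78.6 54.8  0.4]
```

play_rows(grip=[0,0,0,0,0,0,0,0], linear=[[6,3,0],[13,6.5,0],[19.6,10.1,0],[26,15,0],[33,20,0],[39.6,25.2,0],[39.6,25.2,0],[39.6,25.2,0]], turn=[[0,0,0],[0,0,0],[0,0,0],[0,0,0],[0,0,0],[0,0,0],[0,0,0],[0,0,0]])

```text
time: 18.6
tool_pos: [0.5081, 0.1451, 0.1768]
eef_rot: [[-0.262, 0.965, -0.0], [0.965, 0.262, 0.0], [0.0, -0.0, -1.0]]
ft_force: [-0.0, 0.1, -4.5]
opening: 0.0242
grip_force: 60.4
```

```bash
cat >> h.py <<'E'
def report():
    from rig import env
    s=env.sense();print(s["tool_pos"],s["ft_force"],s["torque"])
    c,n=np.cos(np.radians(68)),np.sin(np.radians(68));d=np.array(s["tool_pos"][:2])-[.5258,.1867]
    print("along,lat",d@[c,n]*1e3,d@[-n,c]*1e3)
    for d in(-45,-20,0,4):print(d,delta(s,[.5258+c*d/1e3,.1867+n*d/1e3,.178]))
E
python3 -c "from h import *;report()"
```

```text
[0.50810988 0.14512786 0.17682503] [-0.02613058  0.07070694 -4.46881621] [-0.03090305 -0.0251188  -0.00599652]
along,lat -45.17185407309658 0.8287964694999791
-45 [-0.4  0.8 -1.2]
-20 [19.6 15.9 -1.2]
0 [35.5 28.  -1.2]
4 [38.7 30.4 -1.2]
```

play_rows(grip=[0,0,0,0,0,0,0,0], linear=[[6,5,0],[13,10,0],[20,15.6,0],[27,21,0],[33,26,0],[37,29,0],[37,29,0],[37,29,0]], turn=[[0,0,0],[0,0,0],[0,0,0],[0,0,0],[0,0,0],[0,0,0],[0,0,0],[0,0,0]])

```text
time: 19.4
tool_pos: [0.5264, 0.1882, 0.1769]
eef_rot: [[-0.261, 0.965, -0.0], [0.965, 0.261, -0.0], [0.0, -0.0, -1.0]]
ft_force: [1.2, -0.6, -4.2]
opening: 0.0238
grip_force: 60.5
```

```bash
python3 -c "from h import *;report()"
```

```text
[0.52640027 0.18819622 0.17685627] [ 1.17656545 -0.62940001 -4.1960632 ] [-0.03471844 -0.02225708  0.02912814]
along,lat 1.612141484677414 0.003933200002651163
-45 [-37.2 -28.1  -1.1]
-20 [-17.2 -13.   -1.1]
0 [-1.3 -1.  -1.1]
4 [ 1.9  1.4 -1.1]
```

Seated depth reached with no side load. Lowering 11 mm onto the prongs.

play_rows(grip=[0,0,0,0,0], linear=[[0,0,4],[0,0,8],[0,0,10],[0,0,11.2],[0,0,11.2]], turn=[[0,0,0],[0,0,0],[0,0,0],[0,0,0],[0,0,0]])

```text
time: 19.9
tool_pos: [0.5265, 0.1883, 0.1659]
eef_rot: [[-0.261, 0.965, -0.0], [0.965, 0.261, -0.0], [-0.0, -0.0, -1.0]]
ft_force: [0.3, 1.2, -4.0]
opening: 0.0243
grip_force: 60.5
```

play_rows(grip=[0,0,0], linear=[[0,0,0.8],[0,0,0.8],[0,0,0.8]], turn=[[0,0,0],[0,0,0],[0,0,0]])

```text
time: 20.2
tool_pos: [0.5266, 0.1884, 0.1657]
eef_rot: [[-0.261, 0.965, 0.001], [0.965, 0.261, -0.0], [-0.0, 0.001, -1.0]]
ft_force: [-5.5, -2.4, 11.0]
opening: 0.0245
grip_force: 62.1
```

play_rows(grip=[0,0.15,0.4,0.7,1,1,1,1], linear=[[0,0,-0.6],[0,0,-0.6],[0,0,-0.6],[0,0,-0.6],[0,0,-0.6],[0,0,-0.6],[0,0,-0.6],[0,0,-0.6]], turn=[[0,0,0],[0,0,0],[0,0,0],[0,0,0],[0,0,0],[0,0,0],[0,0,0],[0,0,0]])

```text
time: 21.0
tool_pos: [0.5265, 0.1883, 0.1656]
eef_rot: [[-0.261, 0.965, -0.0], [0.965, 0.261, 0.0], [0.0, -0.0, -1.0]]
ft_force: [-0.1, 0.4, -0.1]
opening: 0.0857
grip_force: 0.0
```

play_rows(grip=[1,1,1,1,1,1,1,1], linear=[[0,0,-10],[0,0,-20],[0,0,-40],[0,0,-60],[0,0,-90],[0,0,-120],[0,0,-120],[0,0,-120]], turn=[[0,0,0],[0,0,0],[0,0,0],[0,0,0],[0,0,0],[0,0,0],[0,0,0],[0,0,0]])

```text
time: 21.8
tool_pos: [0.5267, 0.1883, 0.2865]
eef_rot: [[-0.261, 0.965, 0.002], [0.965, 0.261, 0.0], [-0.0, 0.002, -1.0]]
ft_force: [0.2, 0.1, -0.6]
opening: 0.0854
grip_force: 0.0
```

Run:
```python
from h import *
from rig import env,capture
s=env.sense();print(s["tool_pos"],s["ft_force"],s["opening"])
a=capture("side")["image"].astype(int);b=cv2.imread("pics/side0.png")[:,:,::-1].astype(int)
d=np.abs(a-b).max(2)
for n,(r0,r1,c0,c1) in dict(knob=(133,146,240,258),handle=(146,160,240,258),collar=(158,172,236,262),base=(172,190,234,266),blue=(192,225,240,268),bare=(214,252,226,258)).items():
    print(n,d[r0:r1,c0:c1].mean().round(1),np.percentile(d[r0:r1,c0:c1],90))
g=a.mean(2).astype(int)
print("handle dark/bright cols",[(r,g[r,240:258].tolist()) for r in(138,150)]);gb=b.mean(2).astype(int);print([(r,gb[r,240:258].tolist()) for r in(138,150)])
```

```text
[0.52667023 0.18832109 0.28653167] [ 0.17900723  0.08362253 -0.55569849] 0.08539581097539374
knob 11.2 26.700000000000017
handle 14.3 39.0
collar 8.8 23.0
base 5.8 16.0
blue 3.1 5.0
bare 2.3 3.0
handle dark/bright cols [(138, [153, 154, 153, 154, 155, 166, 81, 64, 72, 85, 87, 71, 94, 154, 156, 154, 153, 153]), (150, [154, 153, 153, 153, 154, 155, 158, 112, 124, 164, 179, 175, 154, 152, 154, 153, 154, 153])]
[(138, [155, 156, 156, 157, 167, 89, 71, 78, 68, 88, 84, 89, 66, 154, 160, 156, 157, 156]), (150, [156, 156, 156, 156, 159, 165, 76, 122, 139, 156, 200, 97, 147, 158, 156, 156, 155, 156])]
```

```bash
python3 -c "
from rig import close_job
print(close_job())"
```

```text
the job is handed in; nothing more can be done
None
```

I gauged the blue sleeve and hung the gauge back upright in the fork, and handed the job in at about 22 s; the hand-in returned no verdict. I saw the knob tight before withdrawal, and image comparison shows both sleeves unmoved. The plunger setting itself was never directly visible to check.

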